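# Get the rolling pin out of its short-mouthed case

## Task

Turn the red knob on the blue case clockwise until its steel keeper arm has swung clear of the mouth. Then take the small rolling pin by its middle and bring it out through the mouth, which is shorter than the pin: tilt it so that one end comes out first while the other is still inside. Finish still holding the pin in the gripper, still, above the case with at least 5 cm of air between the whole pin and the top of the case, and leave the other things on the worktop alone.

Things in the scene. Friction and masses are not known exactly. Their poses are not given: they have to be found in the camera images.
- case: Blue open-topped case fixed to the worktop, 100 (its x) x 320 (its y) x 68 mm high, elsewhere and turned (yaw -0.1 to 0.45 rad) each time. Origin: centre of its underside; z up, y along its length (+y: the end with the keeper, on the robot's left). Walls and floor 5 mm thick, inner space 90 x 310 mm. Its top is a mouth between two fixed end decks.
- mouth (a point): centre of the mouth, at the height of the decks' tops (68 mm above the worktop). The mouth is 190 mm long (case y -95 to +95 mm) and 90 mm wide; beyond it each end of the case is covered by a fixed deck 6 mm thick, underside 62 mm above the worktop.
- saddle (a point): one of the two wooden V-saddles that carry the pin inside the case: this one at case y +60 mm, the other at -60 mm; the point is the underside of the pin there, 19 mm above the worktop. Each is 12 mm wide along the case and reaches up to 30 mm; nothing else stands inside.
- pin: Loose wooden rolling pin, 0.1 to 0.21 kg, 230 mm long: body 170 mm long, 26 mm thick, and at each end a 30 mm long handle 18 mm thick. Origin: its middle, on its axis; y along its length. It lies along the case's y, axis 32 mm above the worktop, middle within 8 mm of the case's middle: both ends about 20 mm under the decks, some 40 mm of free space beyond each. Grip it across at its middle.
- pin_left_end (a point): centre of the pin's end face at its +y end (the robot's left, under the keeper's deck)
- pin_right_end (a point): centre of the pin's end face at its -y end (the robot's right)
- keeper (a joint): Angle (rad) of the keeper: a knob with a steel arm on an upright axis in the middle of the case's +y deck (case x 0, y +125 mm). At 0 the arm points along the case's -y, over the pin; it grows clockwise seen from above (the arm swings toward the robot) to a stop at 1.4. Starts within -0.2 to 0.2; the arm is clear of the mouth from about 1.15 on. It stays where it is left (friction 0.04 N m).
- keeper_grip (a point): Point on the keeper's axis, 94.5 mm above the worktop, in the knob's red bar grip: 14 mm thick, 44 mm long (along the arm), 26 mm high, its top 106.5 mm above the worktop.
- keeper_tip (a point): Tip of the keeper's arm, 105 mm from the axis, mid-thickness; the arm is 18 mm wide, 5 mm thick, its top 75 mm above the worktop.
- salt_shaker: bystander: grey and clear shaker, 44 mm wide, 90 high; origin under its centre
- tea_mug: bystander: white mug with a dark band, 90 x 128 x 107 mm; origin under its centre
- scissors: bystander: scissors with blue handles lying flat, 87 x 199 x 9 mm; origin under its centre
- spice_4: bystander: spice jar with a yellow cap standing, 42 mm across, 96 high; origin under its centre
- pen: bystander: white pen lying, 11 x 145 x 9 mm; origin under its centre
- peeler: bystander: dark green peeler lying, 170 x 25 x 18 mm; origin under its centre

How it is judged (in metres and radians):
On the way, in this order (a step that is already met when the one before it is completed fails the run):
1. the keeper arm is swung clear of the mouth (keeper above 1.05 rad) while the pin still lies in the case (value of joint keeper above 1.05 rad and height (world z) of each of pin_left_end, pin_right_end below 0.05 m), for 0.2 s.
2. the pin is tilted through the mouth: one end above the decks (over 85 mm) while the other is below them (under 62 mm) (((height (world z) of pin_left_end above 0.085 m and height (world z) of pin_right_end below 0.062 m) or (height (world z) of pin_right_end above 0.085 m and height (world z) of pin_left_end below 0.062 m))), for 0.05 s.
At the end, for the whole second after the job is handed in: The pin is held still (under 30 mm/s) by the fingers alone, touching neither the case nor any bystander, both its ends at least 125 mm above the worktop and its middle within 150 mm (level) of the case's middle; the keeper still stands above 1.05 rad (height (world z) of each of pin_left_end, pin_right_end above 0.125 m and horizontal distance between pin and case below 0.15 m and contact force between the fingers and pin above 1 N and contact force between each of case, salt_shaker, tea_mug, scissors, spice_4, pen, peeler and pin below 0.2 N and linear speed of pin below 0.03 m/s and value of joint keeper above 1.05 rad); the arm keeps its last pose, push and grip.
It fails at once if a bystander is moved by more than 30 mm (distance of any of salt_shaker, tea_mug, scissors, spice_4, pen, peeler from where it was at the start of the episode above 0.03 m).
It also fails if it takes over 51 s, if anything falls off the work surface, if the arm or the gripper's body presses on something with over 40 N, if the wrist force passes 120 N, or if a joint passes its speed limit or range.

## Robot

A 6-joint arm with a two-finger parallel gripper is mounted at the origin on a cart in front of the work surface, level with it; the furniture and walls round the work are solid. World frame = base frame: x ahead of the robot, y to its left, z up, the work surface at z = 0. Lengths are in m, angles in degrees, forces in N, time in s.
With the tool pointing down it reaches from about 0.25 to 0.725 m from the base axis. Payload 9.7 kg.
Tool frame: the origin (TCP) lies midway between the tips of the shut fingers; the grasp point (between the pads) lies 19 mm behind it; z points along the fingers, y is the line along which they close (so a half turn about z gives the same grasp; the last joint's range is limited). The gripper opens to 85 mm and grips with 20 to 120 N. Pads are 22 mm wide; open, the fingers measure 114 mm over their backs; the gripper's body (76 mm by 85 mm) begins 54 mm behind the grasp point. The pads swing forward as they close: fully open they stand 13 mm farther back than shut.
Start: joints at [-73.912, 4.979, 10.078, 95.1, 0, 90], TCP at [0.152, -0.528, 0.231] pointing down, gripper open.
Joint ranges: [-179.16, 179.16], [-48.56, 103.87], [-65.8, 70.77], [-126.05, 130.52], [-82.76, 87.17], [-180, 180]. Speed limits (degrees/s): [127.2, 127.2, 147.25, 180, 180, 180].

## Interface

Orientations are given as [roll, pitch, yaw] about the fixed x, y, z axes, in that order (R = Rz(yaw) Ry(pitch) Rx(roll)).
In Python, from workcell import bot gives the robot as it stands.
- The arm moves only by the shell command python3 -m crank 'ROWS' [FORCE]. ROWS is JSON, a list of rows, each an object with "gripper": the finger opening in mm, from 0 to 85.4; "travel": the shift along the tool's x, y, z in mm, a list of three; "twist": the turn, a rotation vector about the tool's x, y, z in rad, a list of three. In form: [{"gripper": gripper, "travel": [tx, ty, tz], "twist": [rx, ry, rz]}, ...]. A call has 1 to 12 rows; each row shifts and turns the commanded pose from where the row before left it, along the tool's axes as they then stand; what a row does not reach is not made up. A row lasts 1/8 s, in which the tool goes at most 62.5 mm and 10.7 degrees, less where a joint would pass 70% of its speed; a pose out of reach is approached as far as the arm can. A call is refused whole if a number of a shift passes 62.5 or a number of a turn 0.188, either way. A call with a gripper value outside its range is refused whole. The fingers move at their own pace and stop on an object; FORCE is the grip in N (left out, the last holds). Time passes only in rows, so rows that do not move let the fingers close. It gives the time, the measured TCP pose, the force, the opening and the grip force at its end, in the units of the state.
- bot.get_obs(): the state, without advancing time (a new reading comes with each control period).
- bot.camera(name): name is "scene" or "top" or "wrist"; returns the picture (420x560x3 uint8, red, green, blue); there is no depth.
- bot.calibration(name): a dict with "vfov" (degrees; the focal length in pixels is half the picture's height over the tangent of half this angle, whatever the lens; pixels are square), "cx", "cy" (the principal point, pixels), "camera_from_world" (4x4, takes a point from world to camera coordinates). Camera axes: x right, y down, z forward; pixel columns grow to the right and rows downward; lengths in m; the calibration is good to about 2 mm. A picture is of the moment at which its call begins: read the wrist's pose just before it. calibration takes no time and is no camera call; for the wrist camera it gives the pose at the moment of the call.
- bot.job_done(): hands the job in; it is judged then, once.
The state is a dict: "time": time; "q": joint angles; "qd": joint speeds; "joint_efforts": joint torques, N m; "ee_pos": TCP position; "tcp_rot": TCP orientation; "wrist_force": force on the tool from outside, world axes, zero at the start; "torque": the same for the moment, N m; "opening": finger opening in m; "grasp_force": force on a finger pad.
Only numpy, scipy, OpenCV 4.12 (cv2) and the standard library are available. Lean on these libraries where they do the work, as an engineer would, in place of code of your own. Each camera call takes 0.05 s, during which the arm holds its last target. There are 200 camera calls.

## Working session

There is one attempt and no reset: what is moved stays moved. The work goes in short steps, Python scripts to look and compute and a shell command to move; the robot and the scene stay as the last step left them, time stands still between calls to the robot, and variables do not carry over. Pictures are saved under pics/ and viewed, at most 10 in all, crops included, and the job is handed in when it is done.

```bash
mkdir -p pics; ls; python3 - <<'E'
from workcell import bot
import cv2,numpy as np
np.set_printoptions(precision=4,suppress=True)
for n in("scene","top"):
    cv2.imwrite(f"pics/{n}0.png",bot.camera(n)[:,:,::-1]);c=bot.calibration(n);print(n,c)
print(bot.get_obs())
E
```

```text
pics
scene {'vfov': 53.387786656800124, 'cx': 288.24662912084955, 'cy': 211.5542899358129, 'camera_from_world': array([[ 0.5555, -0.8312, -0.0238, -0.2811],
       [-0.3659, -0.2186, -0.9046,  0.282 ],
       [ 0.7467,  0.5112, -0.4256,  1.0561],
       [ 0.    ,  0.    ,  0.    ,  1.    ]])}
top {'vfov': 57.315763391231606, 'cx': 277.8502232469109, 'cy': 213.4984544642971, 'camera_from_world': array([[ 0.0253, -0.9996, -0.0082,  0.0024],
       [-0.9958, -0.0245, -0.0878,  0.5517],
       [ 0.0876,  0.0103, -0.9961,  1.154 ],
       [ 0.    ,  0.    ,  0.    ,  1.    ]])}
{'time': 0.1, 'q': array([-73.9121,   5.0082,  10.0384,  95.0989,  -0.0005,  89.9985]), 'qd': array([ 0.005 , -0.0894,  0.1282,  0.0898, -0.065 ,  0.0567]), 'joint_efforts': array([  0.0021, -52.1561,  46.5653,   0.0162,   0.0001,  -0.    ]), 'ee_pos': array([ 0.1524, -0.5283,  0.2306]), 'tcp_rot': array([-179.9313,    0.0005,   16.0894]), 'wrist_force': array([-1.0391, -0.2601,  0.1718]), 'torque': array([-0.0111, -0.0007,  0.0091]), 'grasp_force': 0.0, 'opening': 0.0853673962008237}
```

View pics/top0.png

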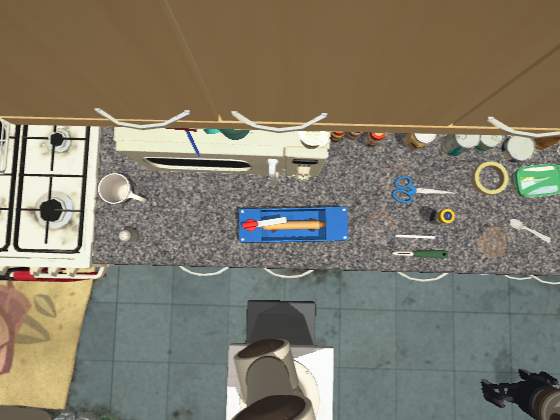

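View pics/scene0.png

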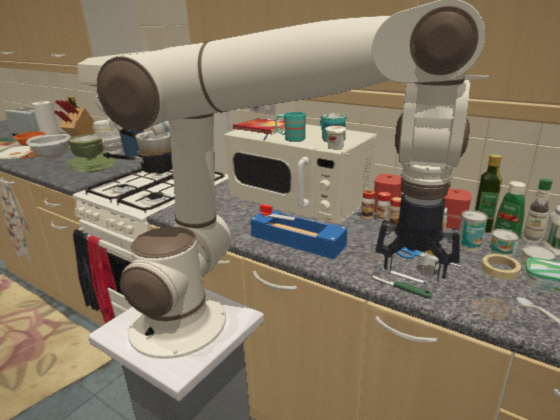

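The top view shows the case spanning about cols 237–347, rows 207–242, with the red knob at (250,224), the keeper tip near (286,220) and the pin running along row 225. The mug and shaker are far left and the other bystanders to the right.

```bash
cat > h.py <<'E'
from workcell import bot
import cv2,numpy as np
from scipy.spatial.transform import Rotation as R
np.set_printoptions(precision=4,suppress=True)
def look(n,save=None):
    c=bot.calibration(n); im=bot.camera(n)
    if save: cv2.imwrite(f"pics/{save}.png",im[:,:,::-1])
    return im,c
def ray(c,uv,z):
    f=210/np.tan(np.radians(c["vfov"]/2)); T=np.array(c["camera_from_world"])
    uv=np.atleast_2d(uv).astype(float)
    d=np.c_[(uv[:,0]-c["cx"])/f,(uv[:,1]-c["cy"])/f,np.ones(len(uv))]@T[:3,:3]
    o=-T[:3,:3].T@T[:3,3]
    return (o+d*((z-o[2])/d[:,2])[:,None])[:,:2]
def proj(c,P):
    f=210/np.tan(np.radians(c["vfov"]/2)); T=np.array(c["camera_from_world"])
    p=np.atleast_2d(P)@T[:3,:3].T+T[:3,3]
    return p[:,:2]/p[:,2:]*f+[c["cx"],c["cy"]]
def mask(im,kind):
    h=cv2.cvtColor(im,cv2.COLOR_RGB2HSV)
    if kind=="blue": m=cv2.inRange(h,(100,150,50),(122,255,255))
    if kind=="red": m=cv2.inRange(h,(0,180,90),(6,255,255))|cv2.inRange(h,(174,180,90),(180,255,255))
    return m
def blob(m,box=None):
    if box: k=np.zeros_like(m);x0,x1,y0,y1=box;k[y0:y1,x0:x1]=255;m=m&k
    cs=cv2.findContours(m,cv2.RETR_EXTERNAL,cv2.CHAIN_APPROX_NONE)[0]
    return max(cs,key=cv2.contourArea)[:,0]
def rect(p):
    c,s,a=cv2.minAreaRect((p*1000).astype(np.float32)); b=cv2.boxPoints((c,s,a))
    e=max((b[1]-b[0],b[2]-b[1]),key=np.linalg.norm); e=e*np.sign(e[1])
    return np.array(c),s,np.arctan2(-e[0],e[1])  # yaw of long axis from +y
def tocmd(target_pos,target_rpy):
    s=bot.get_obs(); Rt=R.from_euler('xyz',s["tcp_rot"],degrees=True)
    print("travel mm",Rt.inv().apply(np.array(target_pos)-s["ee_pos"])*1e3,"twist",(Rt.inv()*R.from_euler('xyz',target_rpy,degrees=True)).as_rotvec(),"t",s["time"])
E
python3 - <<'E'
from h import *
im,c=look("top")
b=blob(mask(im,"blue"),(200,380,190,260)); print(rect(ray(c,b,.068)))
r=blob(mask(im,"red"),(230,270,210,240)); print(rect(ray(c,r,.1065)),len(r))
print(ray(c,[[286,220]],.075))
i,cw=look("wrist"); T=np.array(cw["camera_from_world"]); print(T,-T[:3,:3].T@T[:3,3],cw["vfov"],bot.get_obs()["ee_pos"])
E
```

```text
(array([516.8981, -28.8628]), (99.04925537109375, 317.728515625), np.float32(0.046428822))
(array([510.0044,  93.8215]), (29.406917572021484, 40.437110900878906), np.float32(0.5678996)) 37
[[ 0.5285 -0.0087]]
[[ 0.2776 -0.9607 -0.0016 -0.5493]
 [-0.9261 -0.268   0.2657 -0.0354]
 [-0.2557 -0.0723 -0.9641  0.3794]
 [ 0.      0.      0.      1.    ]] [ 0.2167 -0.5098  0.3743] 61.12986419427715 [ 0.1524 -0.5283  0.2309]
```

```bash
python3 -c "
from h import *
tocmd([.50,-.01,.25],[180,0,3])"
```

```text
travel mm [ 477.6495 -401.7023  -18.8182] twist [-0.0008  0.0001  0.2285] t 0.2
```

```bash
python3 -m crank '[{"gripper":85,"travel":[40,-33.5,-1.6],"twist":[0,0,0]},{"gripper":85,"travel":[40,-33.5,-1.6],"twist":[0,0,0]},{"gripper":85,"travel":[40,-33.5,-1.6],"twist":[0,0,0]},{"gripper":85,"travel":[40,-33.5,-1.6],"twist":[0,0,0]},{"gripper":85,"travel":[40,-33.5,-1.6],"twist":[0,0,0]},{"gripper":85,"travel":[40,-33.5,-1.6],"twist":[0,0,0]},{"gripper":85,"travel":[40,-33.5,-1.6],"twist":[0,0,0]},{"gripper":85,"travel":[40,-33.5,-1.6],"twist":[0,0,0]},{"gripper":85,"travel":[40,-33.5,-1.6],"twist":[0,0,0]},{"gripper":85,"travel":[40,-33.5,-1.6],"twist":[0,0,0]},{"gripper":85,"travel":[40,-33.5,-1.6],"twist":[0,0,0]},{"gripper":85,"travel":[38,-33.5,-1.6],"twist":[0,0,0]}]'
python3 -m crank '[{"gripper":85,"travel":[0,0,0],"twist":[0,0,0]},{"gripper":85,"travel":[0,0,0],"twist":[0,0,0]}]'
python3 - <<'E'
from h import *
im,c=look("wrist","w1"); print(bot.get_obs()["q"])
b=blob(mask(im,"blue")); print(rect(ray(c,b,.068)))
r=blob(mask(im,"red")); print(rect(ray(c,r,.1065)),r.min(0),r.max(0),len(r))
E
```

```text
time: 1.7
ee_pos: [0.501, -0.0081, 0.2504]
tcp_rot: [180.0, -0.0, 16.1]
wrist_force: [0.2, -0.8, 0.9]
opening: 0.085
grasp_force: 0.0
time: 1.95
ee_pos: [0.5001, -0.0098, 0.2503]
tcp_rot: [180.0, 0.0, 16.1]
wrist_force: [-0.4, 0.1, -0.0]
opening: 0.085
grasp_force: 0.0
[ -1.1692  -1.3942   5.6877  97.101   -0.0089 162.7654]Traceback (most recent call last):
  File "<stdin>", line 3, in <module>
  File "h.py", line 27, in blob
    return max(cs,key=cv2.contourArea)[:,0]
           ~~~^^^^^^^^^^^^^^^^^^^^^^^^
ValueError: max() iterable argument is empty
```

View pics/w1.png

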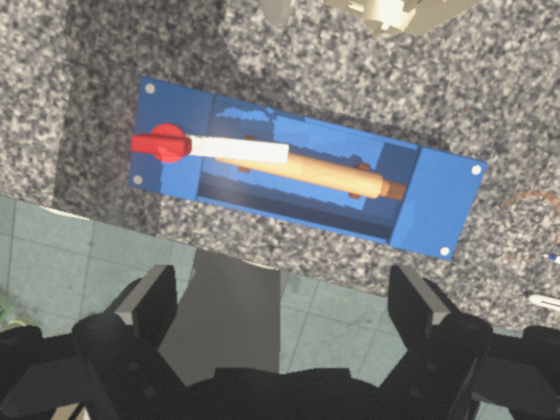

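The wrist view shows the case with corners at about (143,78), (487,160), (455,258) and (130,188). The red bar is at (160,144), the white arm tip at (287,152), and the pin body's visible end is near (380,185).

```bash
python3 - <<'E'
from h import *
im=cv2.imread("pics/w1.png")[:,:,::-1].copy(); c=bot.calibration("wrist")
h=cv2.cvtColor(im,cv2.COLOR_RGB2HSV); print(h[180,430],h[143,160],h[150,240],h[170,300])
m=cv2.inRange(h,(100,120,60),(125,255,255)); b=blob(cv2.morphologyEx(m,cv2.MORPH_OPEN,np.ones((3,3))),(120,500,60,270))
P=ray(c,b,.068); print("case",rect(P))
w=cv2.inRange(h,(0,0,190),(180,40,255)); a=blob(w,(185,300,120,175)); A=ray(c,a,.075); print("arm",rect(A))
r=cv2.inRange(h,(0,150,100),(8,255,255))|cv2.inRange(h,(170,150,100),(180,255,255)); rr=blob(r,(100,220,100,180)); print("red",rect(ray(c,rr,.1065)))
o=cv2.inRange(h,(8,90,120),(22,255,255)); oo=blob(o,(200,420,140,210)); print("pin",rect(ray(c,oo,.04)),oo.min(0),oo.max(0))
E
```

```text
[106 141 210] [  0 165 229] [ 20   3 247] [ 23  75 247]
case (array([ 522.975 , -154.7632]), (98.49734497070312, 64.12983703613281), np.float32(-1.5232338))
arm (array([522.97 ,  36.717]), (17.959341049194336, 87.56825256347656), np.float32(0.18886352))
red (array([514.0203,  97.0739]), (26.565711975097656, 42.701171875), np.float32(0.45262823))
pin (array([527.9496, -71.1747]), (123.18517303466797, 23.053781509399414), np.float32(-0.100136265)) [289 154] [404 198]
```

```bash
python3 -m crank '[{"gripper":60,"travel":[0,0,0],"twist":[0,0,-0.185]},{"gripper":60,"travel":[0,0,0],"twist":[0,0,-0.185]},{"gripper":60,"travel":[0,0,0],"twist":[0,0,-0.185]},{"gripper":60,"travel":[0,0,0],"twist":[0,0,-0.185]},{"gripper":60,"travel":[0,0,0],"twist":[0,0,-0.185]},{"gripper":60,"travel":[0,0,0],"twist":[0,0,-0.185]},{"gripper":60,"travel":[0,0,0],"twist":[0,0,-0.185]},{"gripper":60,"travel":[0,0,0],"twist":[0,0,-0.183]},{"gripper":60,"travel":[0,0,0],"twist":[0,0,0]}]'
python3 -c "
from h import *
tocmd([.511,.097,.14],[180,0,100.8]);print(bot.get_obs()['q'])"
```

```text
time: 3.12
ee_pos: [0.4999, -0.0108, 0.2508]
tcp_rot: [180.0, 0.0, 100.6]
wrist_force: [-0.2, 0.5, 0.4]
opening: 0.0596
grasp_force: 0.0
travel mm [103.9152  30.6989 110.7691] twist [ 0.0004  0.0002 -0.0035] t 3.125
[-1.2332 -1.4353  5.6823 97.0909 -0.0039 78.1659]
```

```bash
python3 -m crank '[{"gripper":60,"travel":[35,10,0],"twist":[0,0,0]},{"gripper":60,"travel":[35,10,30],"twist":[0,0,0]},{"gripper":60,"travel":[34,10.5,40],"twist":[0,0,0]},{"gripper":60,"travel":[0,0,41],"twist":[0,0,-0.003]},{"gripper":60,"travel":[0,0,0],"twist":[0,0,0]},{"gripper":60,"travel":[0,0,0],"twist":[0,0,0]}]'
python3 - <<'E'
from h import *
tocmd([.511,.097,.08],[180,0,100.8])
im,c=look("wrist","w2")
E
```

```text
time: 3.88
ee_pos: [0.5113, 0.0976, 0.1413]
tcp_rot: [179.9, 0.0, 100.8]
wrist_force: [0.8, 1.0, 0.8]
opening: 0.0603
grasp_force: 0.0
travel mm [-0.5255 -0.4999 61.3377] twist [ 0.0017  0.     -0.0005] t 3.875
```

View pics/w2.png

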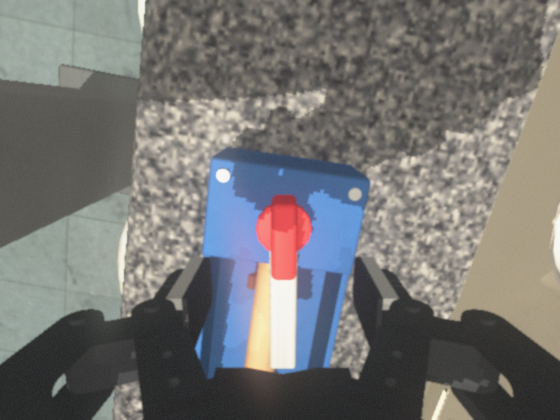

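The bar is upright at col 284, midway between the fingers (about 210 and 355), so the gripper is aligned. I'll descend and grip.

```bash
python3 -m crank '[{"gripper":60,"travel":[0,0,30],"twist":[0,0,0]},{"gripper":60,"travel":[0,0,30],"twist":[0,0,0]},{"gripper":30,"travel":[0,0,0],"twist":[0,0,0]},{"gripper":10,"travel":[0,0,0],"twist":[0,0,0]},{"gripper":10,"travel":[0,0,0],"twist":[0,0,0]},{"gripper":10,"travel":[0,0,0],"twist":[0,0,0]},{"gripper":10,"travel":[0,0,0],"twist":[0,0,0]}]' 40
```

```text
time: 4.8
ee_pos: [0.5121, 0.0982, 0.0819]
tcp_rot: [179.8, 0.0, 100.9]
wrist_force: [0.9, -0.9, 7.2]
opening: 0.0132
grasp_force: 41.6
```

```bash
python3 -m crank '[{"gripper":10,"travel":[0,0,0],"twist":[0,0,0.1]},{"gripper":10,"travel":[0,0,0],"twist":[0,0,0.13]},{"gripper":10,"travel":[0,0,0],"twist":[0,0,0.13]},{"gripper":10,"travel":[0,0,0],"twist":[0,0,0.13]},{"gripper":10,"travel":[0,0,0],"twist":[0,0,0.13]},{"gripper":10,"travel":[0,0,0],"twist":[0,0,0.13]},{"gripper":10,"travel":[0,0,0],"twist":[0,0,0.13]},{"gripper":10,"travel":[0,0,0],"twist":[0,0,0.13]},{"gripper":10,"travel":[0,0,0],"twist":[0,0,0.13]},{"gripper":10,"travel":[0,0,0],"twist":[0,0,0.13]},{"gripper":10,"travel":[0,0,0],"twist":[0,0,0.13]},{"gripper":10,"travel":[0,0,0],"twist":[0,0,0.02]}]'
python3 -m crank '[{"gripper":10,"travel":[0,0,0],"twist":[0,0,0]},{"gripper":10,"travel":[0,0,0],"twist":[0,0,0]},{"gripper":60,"travel":[0,0,0],"twist":[0,0,0]},{"gripper":60,"travel":[0,0,0],"twist":[0,0,0]},{"gripper":60,"travel":[0,0,0],"twist":[0,0,0]},{"gripper":60,"travel":[0,0,0],"twist":[0,0,0]},{"gripper":60,"travel":[0,0,-40],"twist":[0,0,0]},{"gripper":60,"travel":[0,0,-60],"twist":[0,0,0]},{"gripper":60,"travel":[0,0,-60],"twist":[0,0,0]},{"gripper":60,"travel":[0,0,0],"twist":[0,0,0]}]'
python3 -c "
from h import *
y=.0475
p=np.array([.517,-.028]);print(bot.get_obs()['q'])
tocmd([*p,.24],[180,0,90+np.degrees(y)])"
```

```text
time: 6.3
ee_pos: [0.5131, 0.0976, 0.082]
tcp_rot: [179.8, -0.3, 19.4]
wrist_force: [6.8, -4.8, 3.6]
opening: 0.0133
grasp_force: 41.4
time: 7.55
ee_pos: [0.5123, 0.0985, 0.2445]
tcp_rot: [179.9, -0.4, 19.6]
wrist_force: [0.0, 0.2, -0.0]
opening: 0.0604
grasp_force: 0.0
[ 10.8807   0.9365   7.3439  95.9732   0.0045 171.2921]
travel mm [-37.9828 120.7518   4.3714] twist [ 0.0057 -0.0058 -1.2764] t 7.55
```

```bash
python3 -m crank '[{"gripper":50,"travel":[-12.7,40,0],"twist":[0,0,0]},{"gripper":50,"travel":[-12.7,40,0],"twist":[0,0,0]},{"gripper":50,"travel":[-12.7,40,0],"twist":[0,0,0]},{"gripper":50,"travel":[0,0,0],"twist":[0,0,-0.16]},{"gripper":50,"travel":[0,0,0],"twist":[0,0,-0.16]},{"gripper":50,"travel":[0,0,0],"twist":[0,0,-0.16]},{"gripper":50,"travel":[0,0,0],"twist":[0,0,-0.16]},{"gripper":50,"travel":[0,0,0],"twist":[0,0,-0.16]},{"gripper":50,"travel":[0,0,0],"twist":[0,0,-0.16]},{"gripper":50,"travel":[0,0,0],"twist":[0,0,-0.16]},{"gripper":50,"travel":[0,0,0],"twist":[0,0,-0.156]},{"gripper":50,"travel":[0,0,0],"twist":[0,0,0]}]'
python3 - <<'E'
from h import *
im,c=look("wrist","w3")
h=cv2.cvtColor(im,cv2.COLOR_RGB2HSV)
o=cv2.inRange(h,(8,60,120),(26,255,255)); oo=blob(cv2.morphologyEx(o,cv2.MORPH_OPEN,np.ones((3,3))),(150,420,60,400)); print("pin",rect(ray(c,oo,.034)),oo.min(0),oo.max(0))
P=np.array([.517,-.028]);y=.0475;e=np.array([-np.sin(y),np.cos(y)]);
for t in(-85,0,85):print(t,proj(c,[*(P+e*t/1e3),.045]))
tocmd([.517,-.028,.24],[180,0,90+np.degrees(y)])
E
```

```text
time: 9.05
ee_pos: [0.5149, -0.0276, 0.2386]
tcp_rot: [-179.9, -0.0, 92.6]
wrist_force: [0.6, -0.6, 0.1]
opening: 0.0501
grasp_force: 0.0
pin (array([517.1198, -33.8249]), (30.12384796142578, 206.6309356689453), np.float32(0.04755796)) [270  79] [299 283]
-85 [[284.6836 266.5635]]
0 [[284.7732 185.2764]]
85 [[284.8753  92.5892]]
travel mm [-0.4288  2.0569 -1.2085] twist [-0.0011 -0.0001 -0.0038] t 9.1
```

View pics/w3.png

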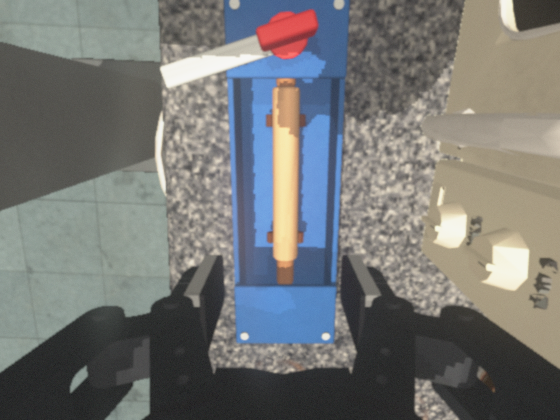

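The keeper arm now points left, with its tip at (165,77), clear of the mouth. The pin lies at col 285 with its body spanning rows 87–262, so it sits about 4.5 mm toward the keeper from the case's middle.

```bash
python3 -m crank '[{"gripper":46,"travel":[4,2,20],"twist":[0,0,-0.004]},{"gripper":46,"travel":[0,0,50],"twist":[0,0,0]},{"gripper":46,"travel":[0,0,50],"twist":[0,0,0]},{"gripper":46,"travel":[0,0,30],"twist":[0,0,0]},{"gripper":46,"travel":[0,0,0],"twist":[0,0,0]},{"gripper":46,"travel":[0,0,0],"twist":[0,0,0]}]'
python3 -c "
from h import *
tocmd([.5168,-.0235,.016],[180,0,92.72])"
```

```text
time: 9.85
ee_pos: [0.5175, -0.0236, 0.0909]
tcp_rot: [179.9, 0.0, 92.8]
wrist_force: [-0.4, 0.0, 0.1]
opening: 0.046
grasp_force: 0.0
travel mm [ 0.1793 -0.8017 74.8666] twist [0.0014 0.0001 0.0021] t 9.85
```

```bash
python3 -m crank '[{"gripper":46,"travel":[0,-0.5,25],"twist":[0,0,0]},{"gripper":46,"travel":[0,0,25],"twist":[0,0,0]},{"gripper":46,"travel":[0,0,15],"twist":[0,0,0]},{"gripper":46,"travel":[0,0,10],"twist":[0,0,0]},{"gripper":46,"travel":[0,0,0],"twist":[0,0,0]},{"gripper":35,"travel":[0,0,0],"twist":[0,0,0]},{"gripper":15,"travel":[0,0,0],"twist":[0,0,0]},{"gripper":15,"travel":[0,0,0],"twist":[0,0,0]},{"gripper":15,"travel":[0,0,0],"twist":[0,0,0]},{"gripper":15,"travel":[0,0,0],"twist":[0,0,0]}]' 60
```

```text
time: 11.1
ee_pos: [0.5176, -0.0237, 0.0157]
tcp_rot: [179.9, 0.0, 92.9]
wrist_force: [1.6, 0.9, 6.2]
opening: 0.0241
grasp_force: 58.4
```

```bash
python3 -c "
import numpy as np
W=[(4.5,32,0),(4.5,40,0),(4.5,46,0),(-8,46,0),(-20,46,0),(-31,46,0),(-31,49,.087),(-31,52,.174),(-31,55,.26),(-26,60,.33),(-20,65,.40),(-10,71,.46),(0,77,.52),(10,82,.52),(20,87,.52)]
t=lambda w:np.array([w[0]+16*np.sin(w[2]),w[1]-16*np.cos(w[2])])
for a,b in zip(W,W[1:]):
  d=t(b)-t(a);th=a[2];x=np.array([np.cos(th),np.sin(th)]);z=np.array([np.sin(th),-np.cos(th)])
  print(b,np.round([d@x,d@z,b[2]-a[2]],2))
"
python3 -m crank '[{"gripper":15,"travel":[0,0,-8],"twist":[0,0,0]},{"gripper":15,"travel":[0,0,-6],"twist":[0,0,0]},{"gripper":15,"travel":[0,0,0],"twist":[0,0,0]},{"gripper":15,"travel":[-12.5,0,0],"twist":[0,0,0]},{"gripper":15,"travel":[-12,0,0],"twist":[0,0,0]},{"gripper":15,"travel":[-11,0,0],"twist":[0,0,0]},{"gripper":15,"travel":[0,0,0],"twist":[0,0,0]}]' 80
```

```text
(4.5, 40, 0) [ 0. -8.  0.]
(4.5, 46, 0) [ 0. -6.  0.]
(-8, 46, 0) [-12.5   0.    0. ]
(-20, 46, 0) [-12.   0.   0.]
(-31, 46, 0) [-11.   0.   0.]
(-31, 49, 0.087) [ 1.39 -3.06  0.09]
(-31, 52, 0.174) [ 1.65 -3.05  0.09]
(-31, 55, 0.26) [ 1.89 -3.01  0.09]
(-26, 60, 0.33) [ 7.24 -3.59  0.07]
(-20, 65, 0.4) [ 8.42 -2.83  0.07]
(-10, 71, 0.46) [12.51 -1.66  0.06]
(0, 77, 0.52) [12.58 -0.97  0.06]
(10, 82, 0.52) [11.16  0.63  0.  ]
(20, 87, 0.52) [11.16  0.63  0.  ]
time: 11.98
ee_pos: [0.5182, -0.0601, 0.0283]
tcp_rot: [-180.0, -0.0, 92.8]
wrist_force: [0.3, 0.8, -1.9]
opening: 0.0241
grasp_force: 78.4
```

```bash
python3 -m crank '[{"gripper":15,"travel":[1.4,0,-4.0],"twist":[0,0.087,0]},{"gripper":15,"travel":[1.7,0,-3.5],"twist":[0,0.087,0]},{"gripper":15,"travel":[1.9,0,-3],"twist":[0,0.086,0]},{"gripper":15,"travel":[0,0,0],"twist":[0,0,0]},{"gripper":15,"travel":[0,0,0],"twist":[0,0,0]}]'
python3 - <<'E'
from h import *
im,c=look("wrist","w4");print(bot.get_obs()["q"])
E
```

```text
time: 12.6
ee_pos: [0.518, -0.055, 0.0392]
tcp_rot: [-180.0, -14.8, 92.9]
wrist_force: [-0.1, -0.7, -1.7]
opening: 0.0238
grasp_force: 78.5
[-13.7283   5.7206 -11.5195  77.1072  14.178   72.7858]
```

View pics/w4.png

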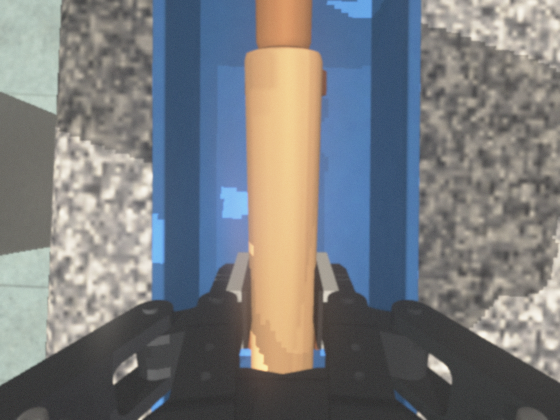

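The pin sits straight between the fingers (cols 245–320) and has tilted along with the tool, with no contact forces. I'll carry on.

```bash
python3 -m crank '[{"gripper":15,"travel":[7.2,0,-3.6],"twist":[0,0.07,0]},{"gripper":15,"travel":[8.4,0,-2.8],"twist":[0,0.07,0]},{"gripper":15,"travel":[12.5,0,-1.7],"twist":[0,0.06,0]},{"gripper":15,"travel":[12.6,0,-1],"twist":[0,0.06,0]},{"gripper":15,"travel":[11.2,0,0.6],"twist":[0,0,0]},{"gripper":15,"travel":[11.2,0,0.6],"twist":[0,0,0]},{"gripper":15,"travel":[0,0,0],"twist":[0,0,0]},{"gripper":15,"travel":[0,0,0],"twist":[0,0,0]}]'
python3 -c "
from h import *
s=bot.get_obs();M=R.from_euler('xyz',s['tcp_rot'],degrees=True).as_matrix()
g=s['ee_pos']-.016*M[:,2];print('ends',g+.1105*M[:,0],g-.1195*M[:,0],s['q'])"
```

```text
time: 13.65
ee_pos: [0.5152, -0.0, 0.0732]
tcp_rot: [180.0, -29.7, 93.0]
wrist_force: [0.3, -0.2, -1.6]
opening: 0.0234
grasp_force: 78.5
ends [0.5107 0.0879 0.142 ] [ 0.521  -0.1116  0.0278] [-15.1286   8.0427  -8.5096  83.4887  28.1486  69.3754]
```

```bash
python3 -m crank '[{"gripper":15,"travel":[13,0,-18],"twist":[0,0,0]},{"gripper":15,"travel":[12,0,-19],"twist":[0,0,0]},{"gripper":15,"travel":[11,0,-19],"twist":[0,0,0]},{"gripper":15,"travel":[11,0,-19],"twist":[0,0,0]},{"gripper":15,"travel":[11,0,-19],"twist":[0,0,0]},{"gripper":15,"travel":[11,0,-19],"twist":[0,0,0]},{"gripper":15,"travel":[0,0,0],"twist":[0,-0.13,0]},{"gripper":15,"travel":[0,0,0],"twist":[0,-0.13,0]},{"gripper":15,"travel":[0,0,0],"twist":[0,-0.13,0]},{"gripper":15,"travel":[0,0,0],"twist":[0,-0.13,0]},{"gripper":15,"travel":[0,0,0],"twist":[0,0,0]},{"gripper":15,"travel":[0,0,0],"twist":[0,0,0]}]'
python3 -m crank '[{"gripper":15,"travel":[0,0,0],"twist":[0,0,0]},{"gripper":15,"travel":[0,0,0],"twist":[0,0,0]},{"gripper":15,"travel":[0,0,0],"twist":[0,0,0]},{"gripper":15,"travel":[0,0,0],"twist":[0,0,0]}]'
python3 - <<'E'
from h import *
look("wrist","w5")
E
```

```text
time: 15.15
ee_pos: [0.515, 0.0035, 0.2052]
tcp_rot: [-180.0, -0.1, 92.9]
wrist_force: [-0.7, -0.2, -1.3]
opening: 0.0233
grasp_force: 78.6
time: 15.65
ee_pos: [0.5151, 0.0034, 0.2054]
tcp_rot: [-180.0, -0.0, 92.9]
wrist_force: [0.0, -0.5, -1.5]
opening: 0.0236
grasp_force: 78.6
```

View pics/w5.png

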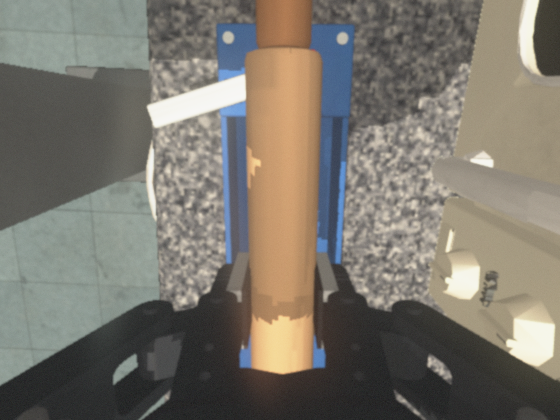

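The pin is held level in the gripper (cols 245–320) at about 0.22 m, well above the case, and the keeper arm is still open, with its tip at (152,113). I'll hand it in.

```bash
python3 -c "
from workcell import bot
print(bot.job_done())"
```

```text
the job is handed in; nothing more can be done
None
```

I handed the job in at about 16 s on the robot clock: the keeper is swung clear, the pin came out left end first, and it is held level and still about 0.22 m above the worktop; no verdict came back.

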